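# Fold the splash flap and shut the groover's cover

### The job

Close up the lens groover for the next cut: push the upright splash flap down flat over the well first, then push the clear hinged cover fully shut over it. Only push, gently, with the fingertips or the outside of the fingers; do not pick anything up, and leave the bottle, the tray, the screwdriver and the lens blank where they are.

Things in the scene. Friction and masses are not known exactly. Their poses are not given: they have to be found in the camera images.
- groover: Bench lens groover, white and black, fixed: 280 (x) x 260 (y) x 100 mm. Origin: centre of its underside, on the work surface. Own x runs along both hinges, roughly away from the robot; y to its left; z up. In its flat top, 100 mm up, is an open well, x -45 to +95, y -60 to +75 mm, with a grinding wheel below the rim. The key panel is not used.
- splash_flap (a joint): Flap angle (rad): 0 = flat over the well, 1.4 to 1.6 = upright at the start, stop 1.65. Plain grey plate, 150 mm along the machine's x, 70 mm from hinge to free edge, 4 mm thick. Hinged along its right (-y) edge, it folds down to the left (+y): push it from the right. Stiff hinge: it stays where left; 1 to 2 N at the edge moves it. Folded, its top is 105 mm above the work surface.
- flap_hinge (a point): Point on the flap's hinge axis (which runs along the machine's x), at the middle of the flap's 150 mm length, 103 mm above the work surface; fixed at [25, -64, 103] mm in the machine's frame. Its axes are the machine's.
- flap_edge (a point): Middle of the flap's free edge, 70 mm from the hinge axis, halfway through the thickness; moves with the flap. Its axes equal the machine's when the flap is down.
- cover (a joint): Cover angle (rad): 0 = shut, pi/2 = upright, 1.65 to 2.0 = open at the start, leaning out to the left; stop 2.1. Clear 5 mm plate in a grey frame, 170 mm along the machine's x, 190 mm from hinge to free edge. Hinged on its left (+y), it swings over to the right: push its outer (left, then upper) face. Stiff hinge: stays at any angle; 2 to 4 N near the edge moves it.
- cover_hinge (a point): Point on the cover's hinge axis (along the machine's x), at the middle of its 170 mm, 116 mm above the work surface; fixed at [25, 95, 116] mm in the machine's frame, axes as the machine's. The plate's inner face holds the axis; its outer face is 5 mm off it (121 mm up when shut). Over an upright flap the cover lands on the flap and stops.
- cover_edge (a point): Middle of the cover's free edge, 190 mm from the hinge axis, halfway through the plate; moves with the cover, up to about 310 mm above the work surface. Axes as the machine's when shut. A 14 mm skirt hangs on the inner face along this edge and the two sides.
- coolant: Loose closed bottle, white with a black cap, 60 mm wide, 150 mm tall, upright on the table to one side of the machine. Origin: centre of its underside. Leave alone.
- job_tray: Loose blue open tray, 150 x 100 x 30 mm, on the table on the other side of the machine. Origin: centre of its underside. Leave alone.
- blank: Loose round green-tinted lens blank, 60 mm across, 10 mm thick, lying on the front right of the machine's deck. Origin: centre of its underside. Leave alone.
- driver: Loose screwdriver, 170 mm long, black handle, lying on the table behind the machine (its far side from the robot). Origin: on its underside, near mid-length. Leave alone.

How it is judged:
By the outcome, as a careful person would: the job done as asked, in the order asked, and still so for the second after the job is handed in, with the robot touching nothing.
It also fails if it takes over 58 s, if anything falls off the work surface, if the arm or the gripper's body presses on something with over 40 N, if the wrist force passes 120 N, or if a joint passes its speed limit or range.

### The arm

A 7-joint arm with a two-finger parallel gripper is mounted at the origin on the work surface. World frame = base frame: x ahead of the robot, y to its left, z up, the work surface at z = 0. Lengths are in m, angles in rad, forces in N, time in s.
With the tool pointing down it reaches from about 0.4 to 0.925 m from the base axis. Payload 4.1 kg.
Tool frame: the origin (TCP) lies on the centre line of the jaws, within the pads' length; the fingertips stand 17 mm ahead of it and the grasp point (between the pads) lies 2 mm behind it; z points along the fingers, y is the line along which they close (so a half turn about z gives the same grasp; the last joint's range is limited). The gripper opens to 85 mm and grips with 20 to 120 N. Pads are 22 mm wide; open, the fingers measure 114 mm over their backs; the gripper's body (76 mm by 85 mm) begins 54 mm behind the grasp point. The pads swing forward as they close: fully open they stand 13 mm farther back than shut.
Start: joints at [1.142, 0.398, 0.045, 1.537, -0.019, 1.207, -0.051], TCP at [0.211, -0.615, 0.248] pointing down, gripper open.
Joint ranges: [-2.82, 2.82], [-0.49, 2.23], [-1.37, 1.46], [0, 2.46], [-1.36, 4.5], [0.23, 2], [-2.94, 2.94]. Speed limits (rad/s): [2.57, 2.57, 3.14, 3.14, 3.14, 3.14, 3.14].

### API

Orientations are given as a rotation vector (axis times angle).
In Python, from bench import env, viewer gives the robot as it stands. The module is installed in compiled form; this text tells all that it offers.
- The arm moves only by the shell command python3 -m pendant 'ROWS'. ROWS is JSON, a list of rows, each a list of 7 numbers: the shift along the tool's x, y, z normalised to -1 to 1, where 1 is 40 cm, then the turn, a rotation vector about the tool's x, y, z normalised to -1 to 1, where 1 is 120 degrees, then the opening, from -1 (shut) to 1 (fully open). A call has exactly 5 rows; each row is the pose to reach, as a shift and turn from the pose commanded when the call began, along the tool's axes at that moment; what a row does not reach only later rows make up. A row lasts 1/8 s, in which the tool goes at most 62.5 mm and 10.7 degrees, less where a joint would pass 70% of its speed; a pose out of reach is approached as far as the arm can. A call with a number of a shift or a turn outside -1 to 1 is refused whole. A call with a gripper value outside its range is refused whole. The fingers move at their own pace and stop on an object; the grip force is fixed at half the most. Time passes only in rows, so rows that repeat a pose let the fingers close, or fill a call up. It gives the time, the measured TCP pose, the force, the opening and the grip force at its end, in the units of the state.
- env.get_obs(): the state, without advancing time (a new reading comes with each control period).
- viewer.get_image(name): name is "scene" or "top"; returns the picture (400x640x3 uint8, red, green, blue); there is no depth.
- viewer.camera_params(name): a dict with "camera_matrix" (3x3 intrinsics, pixels), "D" ([k1, k2, p1, p2, k3] as OpenCV has them; the pictures are not rectified), "cam_to_world" (4x4, takes a point from camera to world coordinates). Camera axes: x right, y up, looking along -z (the intrinsics and any distortion apply to the point x, -y, -z); pixel columns grow to the right and rows downward; lengths in m; the calibration is good to about 2 mm. A picture is of the moment at which its call begins. camera_params takes no time and is no camera call.
- env.sign_off(): hands the job in; it is judged then, once.
The state is a dict: "t": time; "joint_pos": joint angles; "qd": joint speeds; "effort": joint torques, N m; "ee_pos": TCP position; "eef_rot": TCP orientation; "contact_force": force on the tool from outside, world axes, zero at the start; "moment": the same for the moment, N m; "grip_width": finger opening in m; "finger_force": force on a finger pad.
Only numpy, scipy, OpenCV 4.12 (cv2) and the standard library are available. Lean on these libraries where they do the work, as an engineer would, in place of code of your own. Each camera call takes 0.05 s, during which the arm holds its last target. There are 200 camera calls.

## Working session

There is one attempt and no reset: what is moved stays moved. The work goes in short steps, Python scripts to look and compute and a shell command to move; the robot and the scene stay as the last step left them, time stands still between calls to the robot, and variables do not carry over. Pictures are saved under pics/ and viewed, at most 10 in all, crops included, and the job is handed in when it is done.

```bash
mkdir -p pics
cat > h.py <<'E'
import numpy as np, cv2
from bench import env, viewer
from scipy.spatial.transform import Rotation as R
def ray(name,u,v):
    p=viewer.camera_params(name);K=np.array(p["camera_matrix"]);D=np.array(p["D"],float);T=np.array(p["cam_to_world"])
    x,y=cv2.undistortPoints(np.array([[[u,v]]],float),K,D)[0,0]
    d=T[:3,:3]@np.array([x,-y,-1]);return T[:3,3],d/np.linalg.norm(d)
def onz(name,u,v,z):
    o,d=ray(name,u,v);return o+d*(z-o[2])/d[2]
def tri(a,b):
    (o1,d1),(o2,d2)=ray("scene",*a),ray("top",*b)
    A=np.stack([d1,-d2],1);s=np.linalg.lstsq(A,o2-o1,rcond=None)[0]
    p,q=o1+d1*s[0],o2+d2*s[1];return (p+q)/2,np.linalg.norm(p-q)
def proj(name,P):
    p=viewer.camera_params(name);T=np.linalg.inv(np.array(p["cam_to_world"]))
    c=(T[:3,:3]@np.atleast_2d(P).T).T+T[:3,3];c=c*[1,-1,-1]
    return cv2.projectPoints(c,np.zeros(3),np.zeros(3),np.array(p["camera_matrix"]),np.array(p["D"],float))[0][:,0]
E
python3 - <<'E'
from h import *
for n in("scene","top"):
    im=viewer.get_image(n);cv2.imwrite(f"pics/{n}0.png",im[:,:,::-1]);p=viewer.camera_params(n);print(n,np.round(p["cam_to_world"],3).tolist(),np.round(p["camera_matrix"],1).tolist())
o=env.get_obs();print(o)
print(R.from_rotvec(o["eef_rot"]).as_matrix().round(3))
E
```

```text
scene [[-0.021, -0.625, 0.78, 1.43], [1.0, -0.0, 0.026, 0.055], [-0.016, 0.781, 0.625, 0.755], [0.0, 0.0, 0.0, 1.0]] [[498.1, 0.0, 333.5], [0.0, 498.1, 199.0], [0.0, 0.0, 1.0]]
top [[0.007, 0.999, -0.052, 0.504], [-1.0, 0.008, 0.014, 0.031], [0.014, 0.052, 0.999, 1.373], [0.0, 0.0, 0.0, 1.0]] [[493.8, 0.0, 320.4], [0.0, 493.8, 193.0], [0.0, 0.0, 1.0]]
{'t': 0.1, 'joint_pos': array([ 1.1419739 ,  0.39913787,  0.04502591,  1.53775814, -0.01870934,
        1.20689454, -0.05069124]), 'qd': array([ 0.00085609, -0.0011448 , -0.0001318 , -0.00095691, -0.00066666,
       -0.00075935, -0.00028388]), 'effort': array([ 3.17791608e-03, -4.76265013e+01,  1.37030918e+00, -2.54952943e+01,
        1.20376615e-02,  4.97129018e-03, -6.38126522e-06]), 'ee_pos': array([ 0.21037773, -0.61444214,  0.24735245]), 'eef_rot': array([-3.09723045e+00, -5.15651289e-01,  6.28920097e-04]), 'contact_force': array([-0.96368118,  0.73722308, -0.32141351]), 'moment': array([-0.05186511,  0.00796988,  0.06883328]), 'finger_force': 0.0, 'grip_width': 0.0853791718646913}
[[ 0.946  0.324 -0.001]
 [ 0.324 -0.946  0.002]
 [-0.    -0.002 -1.   ]]
```

View pics/scene0.png

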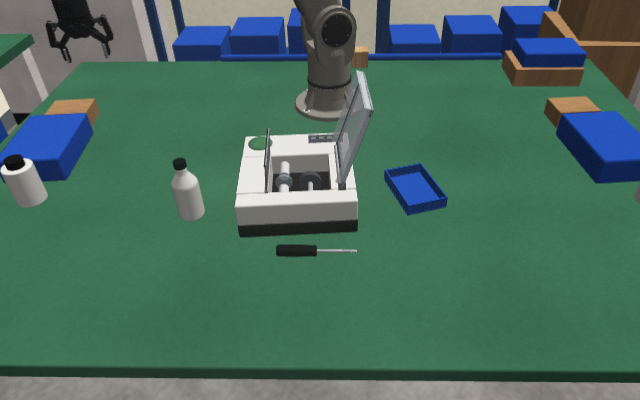

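View pics/top0.png

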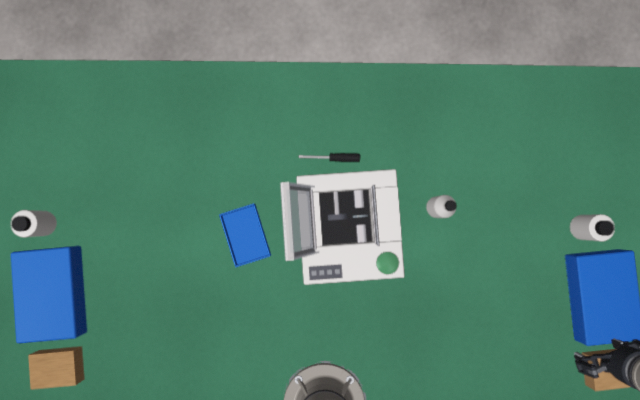

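Scene: the machine sits at about (240-357, 135-235), with the flap upright at (268, 130-195) and the cover leaning left at (340-370, 75-185). Top: the deck corners are near (297,175), (396,170), (403,278) and (303,284). The bottle is at (441,207), the tray at (245,235), the driver at (330,157) and the blank at (388,263). I'll zoom in to get better corners.

Run:
```python
from h import *
a=cv2.imread("pics/scene0.png")[65:245,225:385];b=cv2.imread("pics/top0.png")[160:295,270:415]
cv2.imwrite("pics/s_z.png",cv2.resize(a,None,fx=3.3,fy=3.3,interpolation=cv2.INTER_CUBIC))
cv2.imwrite("pics/t_z.png",cv2.resize(b,None,fx=4,fy=4,interpolation=cv2.INTER_CUBIC))
for c in[(297,175),(396,170),(403,278),(303,284)]: print(onz("top",*c,.1).round(4))
im=cv2.imread("pics/top0.png").astype(int);m=((im.min(2)>150)).astype(np.uint8)
m[:165]=0;m[290:]=0;m[:,:315]=0;m[:,410:]=0
for r in range(180,275,15): print(r,np.where(m[r])[0].max(),end=' ')
print()
for c in range(320,395,15): q=np.where(m[:,c])[0];print(c,q.min(),q.max(),end=' ')
```

```text
[0.6168 0.0737 0.1   ]
[ 0.632  -0.1828  0.1   ]
[ 0.3539 -0.2007  0.1   ]
[0.3373 0.0557 0.1   ]
180 396 195 397 210 398 225 400 240 401 255 402 270 403 
320 174 283 335 173 282 350 172 281 365 171 279 380 170 278
```

View pics/s_z.png

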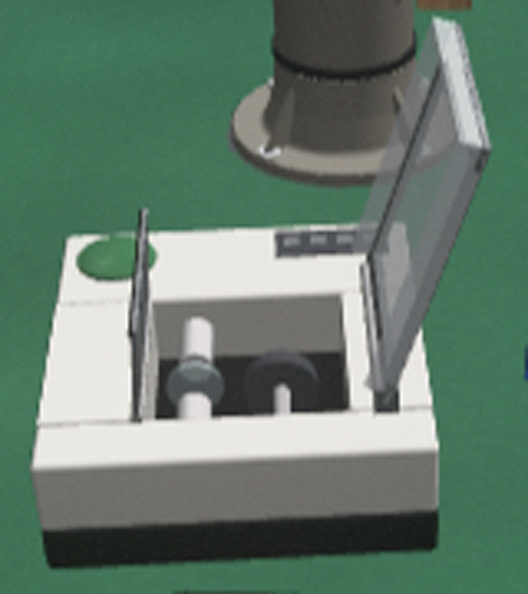

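View pics/t_z.png

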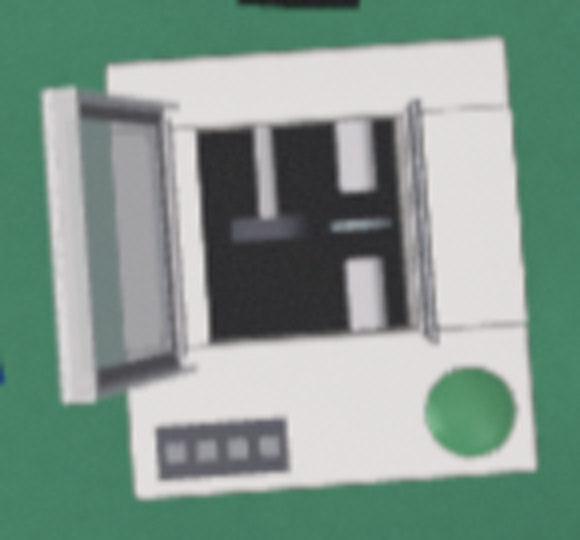

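The zooms show the machine turned by only a few degrees. In the top picture, the flap's free edge runs (373.8,185.5)-(378.3,244.5) and the cover's outer edge (281.3,183)-(286.3,260.5). In the scene picture those are (268.3,128.6)-(265.9,160.5) and (357.4,70.5)-(372,110.5). Next I'll triangulate them.

```bash
python3 - <<'E'
from h import *
ps=np.array([onz("top",*c,.1) for c in[(297.2,175.5),(396.2,169.8),(403.8,277.5),(303.5,284.5)]])
C=ps.mean(0)[:2];d=ps[0]-ps[3]+ps[1]-ps[2];yaw=np.arctan2(d[1],d[0]);print("C",C,yaw)
M=R.from_euler('z',yaw).as_matrix()
W=lambda p:(M@np.array(p)/1000+[*C,0])
fh,ch=W([25,-64,103]),W([25,95,116]);print(fh.round(4),ch.round(4))
inm=lambda P:((M.T@(P-[*C,0]))*1000).round(1)
for n,a,b in[("flap near",(268.3,128.6),(378.3,244.5)),("flap far",(265.9,160.5),(373.75,185.5)),("cov near",(357.4,70.5),(286.3,260.5)),("cov far",(372,110.5),(281.3,183))]:
    P,e=tri(a,b);print(n,P.round(3),round(e,4),inm(P))
print("deck corner tri",tri((225+35/3.3,65+468/3.3),(396.2,169.8)), tri((225+67/3.3,65+235/3.3),(403.8,277.5)))
P,e=tri((180,163),(450,205.5));print("bottle cap",P.round(3),e)
print("blank",inm(onz("top",388,263,.11)),"tray",onz("top",245,235,.03))
for th in(1.4,1.5,1.6): print(th,proj("top",fh+M@[0,.07*np.cos(th),.07*np.sin(th)]).round(1),proj("scene",fh+M@[0,.07*np.cos(th),.07*np.sin(th)]).round(1))
for th in(1.65,1.8,2.0): q=ch+M@[0,-.19*np.cos(th),.19*np.sin(th)];print(th,q.round(3),proj("top",q).round(1),proj("scene",q).round(1))
E
python3 -m pendant '[[0,0,-0.15,0,0,0.08,-1],[0,0,-0.2,0,0,0.128,-1],[0,0,-0.2,0,0,0.128,-1],[0,0,-0.2,0,0,0.128,-1],[0,0,-0.2,0,0,0.128,-1]]'
```

```text
C [ 0.48480044 -0.06463658] 0.06843865302762497
[ 0.5141 -0.1268  0.103 ] [0.5032 0.0319 0.116 ]
flap near [ 0.443 -0.126  0.171] 0.0035 [-46.3 -58.3 171. ]
flap far [ 0.585 -0.113  0.18 ] 0.0046 [ 97.1 -55.1 180.2]
cov near [0.414 0.083 0.298] 0.01 [-61.  152.5 298. ]
cov far [0.582 0.102 0.292] 0.002 [108.3 160.  292.2]
deck corner tri (array([ 0.63237758, -0.18045432,  0.09563741]), np.float64(0.0072309676037479835)) (array([ 0.35464244, -0.20194028,  0.09708233]), np.float64(0.0027349705436585012))
bottle cap [ 0.539 -0.31   0.143] 0.0025837077950101447
blank [-98.3 -89.4 110. ] tray [0.45892142 0.2151881  0.03      ]
1.4 [[373.2 215.4]] [[268.5 144.9]]
1.5 [[376.  215.2]] [[265.3 144.7]]
1.6 [[378.9 215.1]] [[262.  144.7]]
1.65 [0.502 0.047 0.305] [[305.8 219.6]] [[342.6  85.6]]
1.8 [0.5   0.075 0.301] [[292.9 220.4]] [[356.4  87.1]]
2.0 [0.498 0.111 0.289] [[276.7 221.4]] [[373.9  92. ]]
t: 0.72
ee_pos: [0.2103, -0.6142, 0.3263]
eef_rot: [-3.137, -0.098, 0.002]
contact_force: [-0.1, 0.5, 0.1]
grip_width: -0.0002
finger_force: 0.0
```

```bash
python3 -m pendant '[[0.1,-0.12,0,0,0,0,-1],[0.2,-0.25,0,0,0,0,-1],[0.3,-0.38,0,0,0,0,-1],[0.4,-0.51,0,0,0,0,-1],[0.42,-0.54,0,0,0,0,-1]]'; python3 -m pendant '[[0.1,-0.12,0,0,0,0,-1],[0.2,-0.25,0,0,0,0,-1],[0.3,-0.38,0,0,0,0,-1],[0.4,-0.5,0,0,0,0,-1],[0.42,-0.535,0,0,0,0,-1]]'
cat >> h.py <<'E'
C0=np.array([.4848,-.0646,0]);M=R.from_euler('z',.0684).as_matrix()
def st():
    o=env.get_obs();print("t",round(o["t"],2),"mach",((M.T@(o["ee_pos"]-C0))*1000).round(1),"F",(M.T@o["contact_force"]).round(1),R.from_rotvec(o["eef_rot"]).as_euler('xyz').round(3))
def snap(n,k,box,f):
    im=viewer.get_image(n)[:,:,::-1];x,y,w,h=box;cv2.imwrite(f"pics/{k}.png",cv2.resize(im[y:y+h,x:x+w],None,fx=f,fy=f,interpolation=cv2.INTER_CUBIC))
E
python3 -c "from h import *;st()"
```

```text
t: 1.35
ee_pos: [0.3675, -0.3846, 0.3275]
eef_rot: [-3.137, -0.109, 0.0]
contact_force: [0.3, -0.3, 0.2]
grip_width: 0.0006
finger_force: 0.0
t: 1.98
ee_pos: [0.521, -0.1601, 0.3272]
eef_rot: [-3.137, -0.109, 0.001]
contact_force: [-0.4, -1.1, -0.7]
grip_width: -0.0
finger_force: 0.0
t 1.98 mach [ 29.6 -97.7 327.2] F [-0.5 -1.1 -0.7] [-3.139e+00  1.000e-03  6.900e-02]
```

```bash
python3 -m pendant '[[0,0.01,0.12,0,0,0,-1],[0,0.01,0.24,0,0,0,-1],[0,0.01,0.34,0,0,0,-1],[0,0.01,0.39,0,0,0,-1],[0,0.01,0.39,0,0,0,-1]]' | tail -4
python3 - <<'E'
from h import *
st();snap("scene","s1",(205,55,180,180),3)
E
```

```text
eef_rot: [-3.138, -0.098, 0.008]
contact_force: [-0.0, 0.0, 0.1]
grip_width: 0.0
finger_force: 0.0
t 2.6 mach [  25.6 -106.   169.8] F [-0.   0.   0.1] [-3.14   0.005  0.062]
```

View pics/s1.png

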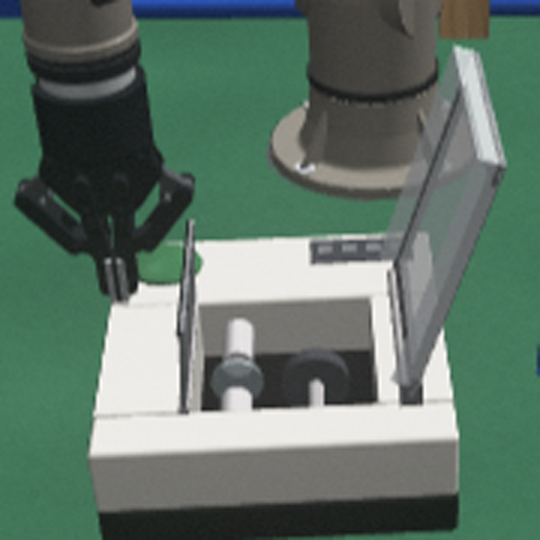

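The gripper stands clear right of the flap, with its fingertips at about (119,300) in the crop, which is full-picture (244.7,155). The shut gripper's linkage sticks out about 60 mm to each side, well above the tips.

Run:
```python
from h import *
for dz in(17,24,30):
    print(dz,((proj("scene",C0+M@(np.array([25.6,-106,169.8-dz])/1000))-[205,55])*3).round(0))
# flap path: tip corner at r on outer face; finger half width 14.5, TCP 17 behind tip. relative to machine y,z
h=np.array([-64,103.])
for th in np.arange(1.5,-.01,-.15):
    r=58;n=np.array([-np.sin(th),np.cos(th)]);p=h+r*np.array([np.cos(th),np.sin(th)])+2*n
    print(round(th,2),"TCP y,z",(p+[-14.5,17]).round(0))
```

```text
17 [[119. 295.]]
24 [[121. 303.]]
30 [[122. 310.]]
1.5 TCP y,z [-76. 178.]
1.35 TCP y,z [-68. 177.]
1.2 TCP y,z [-59. 175.]
1.05 TCP y,z [-51. 171.]
0.9 TCP y,z [-44. 167.]
0.75 TCP y,z [-37. 161.]
0.6 TCP y,z [-32. 154.]
0.45 TCP y,z [-27. 147.]
0.3 TCP y,z [-24. 139.]
0.15 TCP y,z [-21. 131.]
0.0 TCP y,z [-20. 122.]
```

```bash
python3 -m pendant '[[0,-0.05,0,0,0,0,-1],[0,-0.08,0,0,0,0,-1],[0,-0.1,0,0,0,0,-1],[0,-0.12,0,0,0,0,-1],[0,-0.14,0.005,0,0,0,-1]]' | tail -3; python3 -c "from h import *;st()"
```

```text
contact_force: [-0.1, -1.4, -1.7]
grip_width: 0.0001
finger_force: 0.6
t 3.27 mach [ 27.9 -50.5 170.4] F [-0.2 -1.4 -1.7] [ 3.141 -0.     0.061]
```

```bash
python3 -m pendant '[[0,-0.022,0.015,0,0,0,-1],[0,-0.038,0.03,0,0,0,-1],[0,-0.05,0.048,0,0,0,-1],[0,-0.06,0.066,0,0,0,-1],[0,-0.067,0.086,0,0,0,-1]]' | tail -3; python3 -c "from h import *;st()"
python3 -m pendant '[[0,-0.004,0.014,0,0,0,-1],[0,-0.006,0.026,0,0,0,-1],[0,-0.006,0.032,0,0,0,-1],[0,-0.006,0.036,0,0,0,-1],[0,-0.006,0.036,0,0,0,-1]]' | tail -3; python3 -c "from h import *;st()"
```

```text
contact_force: [0.1, 0.4, 1.7]
grip_width: -0.0
finger_force: 0.7
t 3.9 mach [ 28.2 -23.3 135.3] F [0.1 0.4 1.7] [-3.141  0.     0.062]
contact_force: [-2.3, 0.9, 4.2]
grip_width: -0.0002
finger_force: 2.5
t 4.53 mach [ 28.  -21.4 122. ] F [-2.2  1.1  4.2] [3.142e+00 1.000e-03 6.100e-02]
```

```bash
python3 -m pendant '[[0,0,0.004,0,0,0,-1],[0,0,0.006,0,0,0,-1],[0,0,0.008,0,0,0,-1],[0,0,0.008,0,0,0,-1],[0,0,0.008,0,0,0,-1]]' | tail -3; python3 -c "from h import *;st()"
```

```text
contact_force: [-10.1, 1.4, 25.0]
grip_width: 0.0002
finger_force: 12.4
t 5.15 mach [ 28.1 -21.4 121.7] F [-10.    2.1  25. ] [3.141e+00 1.000e-03 6.100e-02]
```

```bash
python3 -m pendant '[[0,0,-0.1,0,0,0,-1],[0,0,-0.25,0,0,0,-1],[0,0,-0.4,0,0,0,-1],[0,0,-0.55,0,0,0,-1],[0,0,-0.65,0,0,0,-1]]' | tail -3
python3 -m pendant '[[0,-0.12,-0.01,0,0,0,-1],[0,-0.25,-0.01,0,0,0,-1],[0,-0.38,-0.01,0,0,0,-1],[0,-0.5,-0.01,0,0,0,-1],[0,-0.55,-0.01,0,0,0,-1]]' | tail -3
python3 - <<'E'
from h import *
st();snap("scene","s2",(225,20,180,180),3);snap("top","t2",(240,140,180,160),3)
E
```

```text
contact_force: [0.4, 0.1, -0.5]
grip_width: 0.0004
finger_force: 0.0
contact_force: [-0.4, -0.1, -0.7]
grip_width: -0.0001
finger_force: 0.0
t 6.4 mach [ 28.9 201.8 382.2] F [-0.4 -0.  -0.7] [-3.141  0.     0.066]
```

View pics/s2.png

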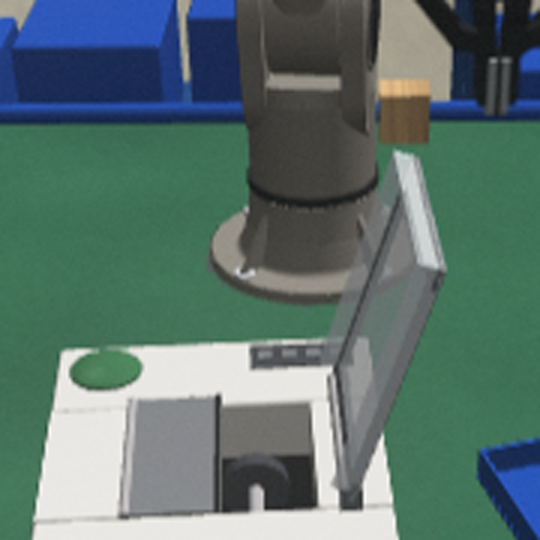

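The flap lies flat over the well (grey plate at (125-220, 395-515) in the crop). The cover is still open, with its edge at about (395-440, 155-270), and the finger is to its left, above.

```bash
python3 -m pendant '[[0,0,0.1,0,0,0,-1],[0,0,0.2,0,0,0,-1],[0,0,0.24,0,0,0,-1],[0,-0.0,0.24,0,0,0,-1],[0,0.0,0.24,0,0,0,-1]]' | tail -3
python3 - <<'E'
from h import *
st()
h=np.array([95,116.])
for th in np.arange(1.55,-.01,-.1):
    p=h+165*np.array([-np.cos(th),np.sin(th)])+5*np.array([np.sin(th),np.cos(th)])
    print(round(th,2),(p+[14.5,17]).round(0))
E
```

```text
contact_force: [1.0, 0.1, -0.1]
grip_width: -0.0001
finger_force: 0.0
t 7.12 mach [ 30.7 198.5 287.9] F [ 1.   0.1 -0.1] [-3.141e+00 -3.000e-03  6.100e-02]
1.55 [111. 298.]
1.45 [ 95. 297.]
1.35 [ 78. 295.]
1.25 [ 62. 291.]
1.15 [ 47. 286.]
1.05 [ 32. 279.]
0.95 [ 18. 270.]
0.85 [  4. 260.]
0.75 [ -8. 249.]
0.65 [-19. 237.]
0.55 [-29. 224.]
0.45 [-37. 209.]
0.35 [-44. 194.]
0.25 [-49. 179.]
0.15 [-53. 163.]
0.05 [-55. 146.]
```

```bash
python3 -m pendant '[[0,0.06,0,0,0,0,-1],[0,0.1,0,0,0,0,-1],[0,0.13,0,0,0,0,-1],[0,0.165,-0.01,0,0,0,-1],[0,0.2,-0.015,0,0,0,-1]]' | tail -3; python3 -c "from h import *;st()"
```

```text
contact_force: [0.9, 1.8, -0.8]
grip_width: -0.0001
finger_force: 1.2
t 7.75 mach [ 28.9 117.8 292.2] F [ 1.   1.7 -0.8] [3.141 0.    0.062]
```

```bash
python3 -m pendant '[[0,0.035,0,0,0,0,-1],[0,0.07,0,0,0,0,-1],[0,0.105,0.003,0,0,0,-1],[0,0.142,0.011,0,0,0,-1],[0,0.18,0.023,0,0,0,-1]]' | tail -3; python3 -c "from h import *;st()"
```

```text
contact_force: [0.8, 2.4, -0.1]
grip_width: -0.0
finger_force: 1.0
t 8.38 mach [ 28.5  45.6 282.8] F [ 0.9  2.4 -0.1] [3.141 0.    0.062]
```

```bash
python3 -m pendant '[[0,0.034,0.015,0,0,0,-1],[0,0.069,0.037,0,0,0,-1],[0,0.104,0.062,0,0,0,-1],[0,0.134,0.09,0,0,0,-1],[0,0.162,0.12,0,0,0,-1]]' | tail -3; python3 -c "from h import *;st()"
python3 -m pendant '[[0,0.025,0.033,0,0,0,-1],[0,0.045,0.07,0,0,0,-1],[0,0.062,0.108,0,0,0,-1],[0,0.075,0.145,0,0,0,-1],[0,0.083,0.175,0,0,0,-1]]' | tail -3; python3 -c "from h import *;st()"
```

```text
contact_force: [1.2, 0.4, 1.7]
grip_width: -0.0001
finger_force: 0.8
t 9.0 mach [ 28.3 -19.3 234.4] F [1.2 0.3 1.7] [ 3.141 -0.     0.062]
contact_force: [0.2, -0.6, 1.9]
grip_width: 0.0
finger_force: 0.7
t 9.62 mach [ 27.6 -51.6 163.9] F [ 0.2 -0.6  1.9] [-3.141e+00  1.000e-03  6.200e-02]
```

Shut corresponds to TCP z of about 138, so there are 26 mm left.

```bash
python3 -m pendant '[[0,0.003,0.02,0,0,0,-1],[0,0.005,0.04,0,0,0,-1],[0,0.005,0.055,0,0,0,-1],[0,0.005,0.063,0,0,0,-1],[0,0.005,0.064,0,0,0,-1]]' | tail -3; python3 -c "from h import *;st()"
```

```text
contact_force: [0.6, -0.2, 0.4]
grip_width: -0.0001
finger_force: 0.0
t 10.25 mach [ 27.9 -53.1 139.3] F [ 0.6 -0.3  0.4] [-3.141  0.     0.062]
```

```bash
python3 -m pendant '[[0,0,0.003,0,0,0,-1],[0,0,0.005,0,0,0,-1],[0,0,0.007,0,0,0,-1],[0,0,0.007,0,0,0,-1],[0,0,0.007,0,0,0,-1]]' | tail -3; python3 -c "from h import *;st()"
```

```text
contact_force: [-4.0, 1.2, 9.1]
grip_width: 0.0002
finger_force: 4.5
t 10.88 mach [ 28.  -53.1 138. ] F [-3.9  1.4  9.1] [3.141 0.    0.062]
```

Now it's on its stop. I'll press slightly more, then retreat.

```bash
python3 -m pendant '[[0,0,0.002,0,0,0,-1],[0,0,0.003,0,0,0,-1],[0,0,0.003,0,0,0,-1],[0,0,0.003,0,0,0,-1],[0,0,0.003,0,0,0,-1]]' | tail -3
python3 -m pendant '[[0,0,-0.1,0,0,0,-1],[0,0,-0.2,0,0,0,-1],[0,0,-0.35,0,0,0,-1],[0,0,-0.5,0,0,0,-1],[0,0,-0.5,0,0,0,-1]]' | tail -3
python3 - <<'E'
from h import *
st();snap("scene","s3",(150,60,310,210),2.5)
E
```

```text
contact_force: [-6.7, 2.6, 16.0]
grip_width: -0.0001
finger_force: 8.1
contact_force: [0.6, 0.0, -0.3]
grip_width: -0.0005
finger_force: 0.0
t 12.12 mach [ 30.8 -53.6 341.2] F [ 0.6 -0.  -0.3] [ 3.138 -0.011  0.062]
```

View pics/s3.png

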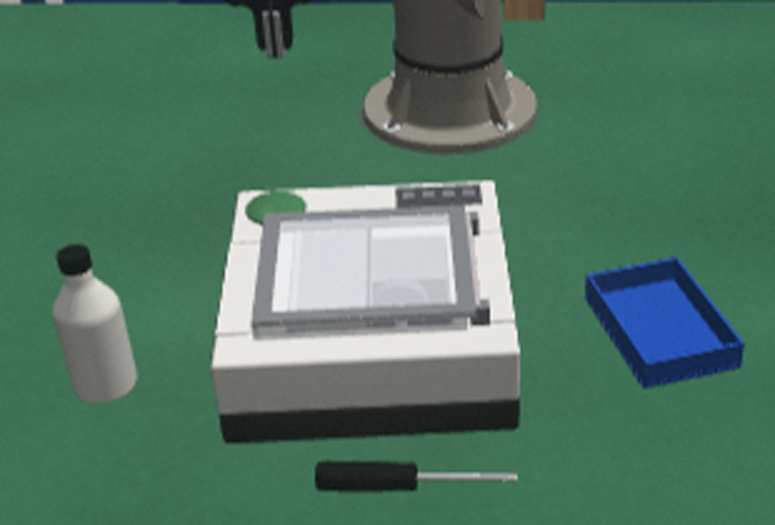

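The cover lies shut over the flat flap (frame at (255-480, 205-335) in the crop). The bottle, tray, driver and blank are where they were, and the gripper is clear.

```bash
python3 -c "from bench import env;print(env.sign_off())"
```

```text
the job is handed in; nothing more can be done
None
```

The splash flap was pushed flat first, then the cover was pushed fully shut over it; the bottle, tray, screwdriver and blank look unmoved, the arm is clear of everything, and the job is handed in at about 12 s.

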